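# Tip the wheel chock down and push it under the pump skid's wheel

## Task

The yellow wheel chock is standing on end in front of a wheel of the pump skid. Push it over towards that wheel so that it lies on its long flat underside with the ramp facing the wheel, then push it along the bench, square and centred, until its ramp is snug against the wheel, without rolling the skid away. Only push the chock, never lift or carry it, and leave the bottle, bin and wrench alone.

Things in the scene. Friction and masses are not known exactly. Their poses are not given: they have to be found in the camera images.
- chock: Yellow wheel chock, about 0.35 kg, 80 mm wide (x), 50 thick (y), 125 tall, at first upright on its 80 x 50 mm blunt end. Origin: centre of that end, on the bench at the start; z runs to the toe (up at the start). Its +y face (y = 25 mm) faces the wheel within 0.12 rad and is the flat underside once tipped. Back face (y = -25 mm) flat up to z = 90 mm. Stands 200 to 250 mm before the wheel.
- chock_toe (a point): Middle of the chock's thin toe edge, (0, 25, 125) mm in its frame. A grey ramp slopes from the back face (z = 90 mm) to the toe. Toe end ahead when tipped.
- chock_middle (a point): Point inside the chock, (0, 0, 55) mm in its frame; 55 mm above the bench standing, 25 lying, at most 61 on the way. Pushed 65 to 85 mm up on its back face the chock tips over its front lower edge, falls by itself from about 25 degrees and then lies 50 mm high, toe to the wheel, blunt end about where the front lower edge stood.
- skid_wheel (a point): Axle centre of the cream wheel to chock, the skid's corner wheel in front of which the chock stands: 70 mm diameter, 30 wide, axle 35 mm above the bench along this frame's x. y points horizontally from chock to skid (rolling direction). The skid's deck is 83 mm above the bench. With the ramp touching the wheel, chock flat and square, the toe is 21 mm before the axle (y = -21 mm).
- skid (a joint): How far the pump skid has rolled away from the chock (m), 0 at the start. It resists with about 8 N before it rolls and stays where it is left.
- bottle: Bystander: glass bottle with an orange cap, 64 mm diameter, 150 mm tall; origin at the centre of its underside.
- bin: Bystander: open blue parts bin 90 x 90 x 60 mm; origin at the centre of its underside.
- wrench: Bystander: steel wrench 150 mm long lying flat on the bench on the robot's side; origin under its middle.

How it is judged:
By the outcome, as a careful person would: the job done as asked, in the order asked, and still so for the second after the job is handed in, with the robot touching nothing.
It also fails if it takes over 40 s, if anything falls off the work surface, if the arm or the gripper's body presses on something with over 40 N, if the wrist force passes 120 N, or if a joint passes its speed limit or range.

## Robot

A 6-joint arm with a two-finger parallel gripper is mounted at the origin on the work surface. World frame = base frame: x ahead of the robot, y to its left, z up, the work surface at z = 0. Lengths are in m, angles in degrees, forces in N, time in s.
With the tool pointing down it reaches from about 0.425 to 0.925 m from the base axis. Payload 12.5 kg.
Tool frame: the origin (TCP) lies at the very end of the fingers, on their centre line; the grasp point (between the pads) lies 19 mm behind it; z points along the fingers, y is the line along which they close (so a half turn about z gives the same grasp; the last joint's range is limited). The gripper opens to 85 mm and grips with 20 to 120 N. Pads are 22 mm wide; open, the fingers measure 114 mm over their backs; the gripper's body (76 mm by 85 mm) begins 54 mm behind the grasp point. The pads swing forward as they close: fully open they stand 13 mm farther back than shut.
Start: joints at [68.95, 28.126, 89.318, -0, 62.55, -6.05], TCP at [0.162, 0.604, 0.231] pointing down, gripper open.
Joint ranges: [-177.58, 177.58], [-47.91, 125.51], [2.72, 160], [-65.01, 245.01], [3.68, 167.84], [-153.87, 153.87]. Speed limits (degrees/s): [127.2, 127.2, 159.86, 180, 180, 180].

## Interface

Orientations are given as a 3x3 rotation matrix whose columns are the frame's x, y, z axes.
In Python, from bench import state, camera, finish_job gives the robot as it stands.
- The arm moves only by the tool drive_tool, never from a script. Its argument "targets" is a list of rows, each an object of numbers: "ax", "ay", "az": the turn, a rotation vector about the tool's x, y, z in rad; "dx", "dy", "dz": the shift along the tool's x, y, z in cm; "fingers": the opening, from 0 (shut) to 1 (fully open). A call has exactly 10 rows; each row shifts and turns the commanded pose from where the row before left it, along the tool's axes as they then stand; what a row does not reach is not made up. A row lasts 1/8 s, in which the tool goes at most 62.5 mm and 10.7 degrees, less where a joint would pass 70% of its speed; a pose out of reach is approached as far as the arm can. A call with a gripper value outside its range is refused whole. The fingers move at their own pace and stop on an object; "newtons" is the grip in N (left out, the last holds). Time passes only in rows, so rows that do not move let the fingers close, or fill a call up. It gives the time, the measured TCP pose, the force, the opening and the grip force at its end, in the units of the state.
- state(): the state, without advancing time (a new reading comes with each control period).
- camera(name): name is "scene" or "top"; returns a dict with "img" (480x640x3 uint8, red, green, blue), "z_map" (480x640 float32, m along the optical axis (not along the pixel's ray), 0 where there is no reading), "mtx" (3x3 intrinsics, pixels), "rvec" (rotation vector, rad) and "tvec" (3), from world to camera coordinates, as OpenCV has them. Camera axes: x right, y down, z forward; pixel columns grow to the right and rows downward; lengths in m; the calibration is good to about 2 mm. A picture is of the moment at which its call begins.
- finish_job(): hands the job in; it is judged then, once.
The state is a dict: "time": time; "joints": joint angles; "dq": joint speeds; "tau": joint torques, N m; "tool_pos": TCP position; "tool_rot": TCP orientation; "wrist_force": force on the tool from outside, world axes, zero at the start; "moment": the same for the moment, N m; "gripper_width": finger opening in m; "grip_force": force on a finger pad.
Only numpy, scipy, OpenCV 4.12 (cv2) and the standard library are available. Lean on these libraries where they do the work, as an engineer would, in place of code of your own. Each camera call takes 0.05 s, during which the arm holds its last target. There are 200 camera calls.

## Working session

There is one attempt and no reset: what is moved stays moved. The work goes in short steps, Python scripts to look and compute and a tool call to move; the robot and the scene stay as the last step left them, time stands still between calls to the robot, and variables do not carry over. Pictures are saved under pics/ and viewed, at most 10 in all, crops included, and the job is handed in when it is done.

Besides the shell and the picture viewer there is one more tool, called after "Request:" as a command line: name --argument value ..., lists and objects as JSON in quotes. drive_tool: Moves the arm, as the interface text tells. Its arguments: {"type":"object","properties":{"targets":{"type":"array","items":{"type":"object","properties":{"ax":{"type":"number"},"ay":{"type":"number"},"az":{"type":"number"},"dx":{"type":"number"},"dy":{"type":"number"},"dz":{"type":"number"},"fingers":{"type":"number"}}}},"newtons":{"type":"number"}},"required":["targets"]}

```bash
mkdir -p pics; ls
cat > h.py <<'E'
import numpy as np, cv2
from bench import state, camera, finish_job
def snap(n,f):
    c=camera(n); cv2.imwrite(f'pics/{f}.png',c['img'][:,:,::-1]); np.savez(f'pics/{f}.npz',**c); return c
def world(c):
    """HxWx3 world points from depth"""
    R=cv2.Rodrigues(np.array(c['rvec'],float))[0]; t=np.array(c['tvec'],float).ravel(); z=c['z_map']
    v,u=np.mgrid[:480,:640]; K=np.array(c['mtx'])
    p=np.stack([(u-K[0,2])/K[0,0]*z,(v-K[1,2])/K[1,1]*z,z],-1)
    w=(p-t)@R; w[z==0]=np.nan; return w
E
python3 - <<'E'
from h import *
s=state(); print(s['time'],s['tool_pos'],np.round(s['tool_rot'],3).tolist(),s['wrist_force'])
for n in('top','scene'):
    c=snap(n,n+'0'); print(n,c['mtx'],c['rvec'],c['tvec'])
E
```

```text
pics
0.0 [0.16163546 0.6034943  0.23069277] [[-0.966, 0.259, -0.0], [0.259, 0.966, -0.001], [0.0, -0.001, -1.0]] [ 0.03049558  0.16909667 -0.23883088]
top [[466.54546252   0.         318.87074012]
 [  0.         466.54546252 231.73458222]
 [  0.           0.           1.        ]] [ 2.12853491 -2.14118043  0.11432498] [-0.10791828  0.58080583  0.84945106]
scene [[498.88204124   0.         323.91174974]
 [  0.         498.88204124 233.9293668 ]
 [  0.           0.           1.        ]] [ 1.72981126  1.92179011 -0.69756792] [ 0.18206576 -0.34841544  1.36166957]
```

View pics/top0.png

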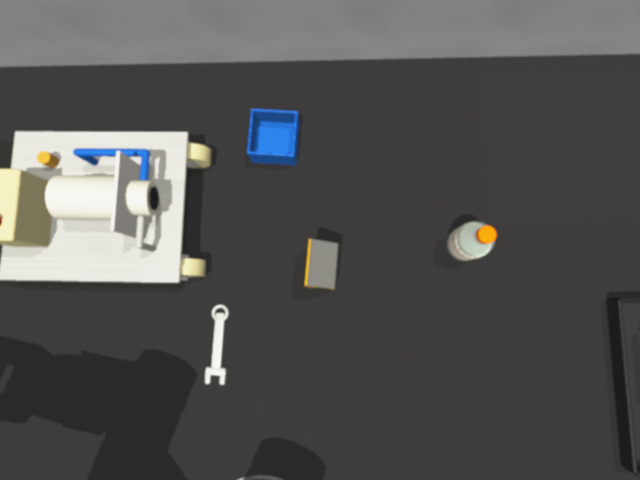

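View pics/scene0.png

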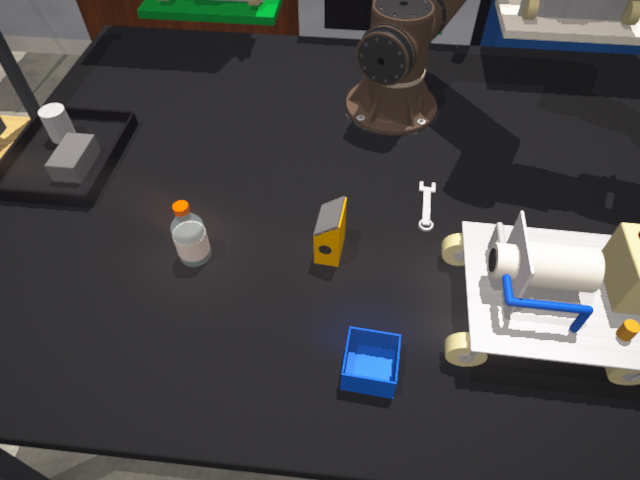

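The top view shows the skid at left (+y), with the near wheel around (195,267). The chock is at (320,264), its ramp facing right (-y) and its yellow toe edge at u≈307. The bin is at (273,137), the wrench at (217,345) and the bottle at (472,240).

Run:
```python
from h import *
for n in('top0','scene0'):
    c=dict(np.load(f'pics/{n}.npz')); w=world(c); hsv=cv2.cvtColor(c['img'],cv2.COLOR_RGB2HSV)
    H,S,V=[hsv[...,i].astype(int) for i in range(3)]
    if n=='top0':
        def box(u0,u1,v0,v1,zl,zh,name):
            q=w[v0:v1,u0:u1].reshape(-1,3); q=q[(q[:,2]>zl)&(q[:,2]<zh)]
            r=cv2.minAreaRect((q[:,:2]*1000).astype(np.float32))
            print(name,len(q),np.round(np.percentile(q,[1,50,99],axis=0),4).tolist(),r)
        box(295,345,230,300,.01,.2,'chock all')
        box(295,345,230,300,.12,.2,'chock toe')
        box(295,345,230,300,.09,.12,'chock ramp')
        box(184,212,255,280,.01,.078,'wheel')
        box(184,216,140,172,.01,.078,'wheel2')
        box(245,302,105,167,.01,.2,'bin'); box(445,500,215,262,.01,.2,'bottle'); box(200,232,300,390,.004,.2,'wrench')
        box(0,190,280,290,.05,.2,'deck'); box(0,195,125,290,.06,.1,'deckall'); box(0,195,125,290,.1,.4,'pump')
        # ramp plane
        q=w[240:290,312:334].reshape(-1,3); q=q[q[:,2]>.085]; m=q.mean(0); nn=np.linalg.svd(q-m)[2][2]; nn*=np.sign(nn[2]); print('ramp plane',m,nn, np.degrees(np.arctan2(nn[1],nn[0])))
    else:
        q=w[195:270,310:352].reshape(-1,3); q=q[(q[:,2]>.01)&(q[:,2]<.14)]
        r=cv2.minAreaRect((q[:,:2]*1000).astype(np.float32)); print(r)
        q=w[232:268,440:468].reshape(-1,3); q=q[(q[:,2]>.005)&(q[:,2]<.075)]
        print('wheel scene',np.round(np.percentile(q,[1,50,99],axis=0),4).tolist(),cv2.minAreaRect((q[:,:2]*1000).astype(np.float32)))
```

```text
chock all 1379 [[0.4744, -0.1433, 0.0631], [0.5139, -0.117, 0.1097], [0.5543, -0.0917, 0.1258]] ((514.71533203125, -117.46284484863281), (50.490901947021484, 80.5860595703125), 84.8922119140625)
chock toe 311 [[0.4774, -0.1072, 0.1201], [0.518, -0.0987, 0.1223], [0.5559, -0.09, 0.1269]] ((516.6552734375, -99.73734283447266), (14.701061248779297, 79.83429718017578), 84.69881439208984)
chock ramp 1021 [[0.4759, -0.1433, 0.0904], [0.5139, -0.1221, 0.1058], [0.5536, -0.1001, 0.1197]] ((515.0887451171875, -117.22093200683594), (49.942501068115234, 79.88525390625), 84.8922119140625)
wheel 395 [[0.4935, 0.1082, 0.0316], [0.5133, 0.1222, 0.0585], [0.5357, 0.1425, 0.0702]] ((513.9360961914062, 125.81322479248047), (35.92552947998047, 45.7961311340332), 87.73892974853516)
wheel2 530 [[0.7112, 0.104, 0.0127], [0.7269, 0.1225, 0.057], [0.7523, 0.1432, 0.0725]] ((730.8287963867188, 128.4795684814453), (51.37553787231445, 45.51944351196289), 75.56000518798828)
bin 1332 [[0.7241, -0.0693, 0.0109], [0.7776, -0.0185, 0.0442], [0.8176, 0.0238, 0.0624]] ((771.7904663085938, -21.987442016601562), (90.79
[... 705 characters left out ...]
4604, 0.0936]] ((628.1598510742188, 291.5827331542969), (349.5829162597656, 280.7541198730469), 88.95944213867188)
pump 10427 [[0.5489, 0.1652, 0.105], [0.6202, 0.2812, 0.1752], [0.7123, 0.4047, 0.2091]] ((630.970703125, 301.1941223144531), (276.4285888671875, 172.4546356201172), 87.51123809814453)
ramp plane [ 0.51448487 -0.11959932  0.10753257] [-0.05990597 -0.61638126  0.78516585] -95.55113089691233
((512.6647338867188, -119.19346618652344), (50.719207763671875, 85.1293716430664), 84.78055572509766)
wheel scene [[0.4985, 0.1068, 0.0067], [0.5259, 0.1267, 0.0484], [0.5364, 0.1522, 0.0714]] ((517.1339721679688, 130.30418395996094), (49.75221633911133, 38.551551818847656), 84.35994720458984)
```

Request:
drive_tool --targets '[{"dx":-4.6,"dy":-3.3,"dz":-0.75,"fingers":0.5},{"dx":-4.6,"dy":-3.3,"dz":-0.75,"fingers":0.5},{"dx":-4.6,"dy":-3.3,"dz":-0.75,"fingers":0.5},{"dx":-4.6,"dy":-3.3,"dz":-0.75,"fingers":0.5},{"dx":-4.6,"dy":-3.3,"dz":-0.75,"fingers":0.5},{"dx":-4.6,"dy":-3.3,"dz":-0.75,"fingers":0.5},{"dx":-4.6,"dy":-3.3,"dz":-0.75,"fingers":0.5},{"dx":-4.6,"dy":-3.3,"dz":-0.75,"fingers":0.5},{"az":0.17,"fingers":0.5},{"az":0.17,"fingers":0.5}]'

```text
validation failed for argument at $.ta...
```

```bash
cat >> h.py <<'E'
def st():
    s=state(); R=np.array(s['tool_rot']); print('t',round(s['time'],2),'pos',np.round(s['tool_pos'],4),'yang',round(np.degrees(np.arctan2(R[1,1],R[0,1])),2),'z',np.round(R[:,2],3),'F',np.round(s['wrist_force'],1),'w',round(s['gripper_width'],4)); return s
def go(p,yaw=None):
    """print tool-axis shift (cm) and turn (rad) to world point p"""
    s=st(); R=np.array(s['tool_rot']); d=R.T@(np.array(p)-s['tool_pos'])*100; print('d',np.round(d,2),end=' ')
    if yaw is not None: print('az',round(-np.radians(yaw)+np.arctan2(R[1,1],R[0,1]),3))
E
python3 - <<'E'
from h import *
go([.51,-.20,.29],-5.3)
c=dict(np.load('pics/top0.npz')); w=world(c); hsv=cv2.cvtColor(c['img'],cv2.COLOR_RGB2HSV).astype(int)
# deck front edge (towards chock) and side edge from depth step
m=(w[...,2]>.078)&(w[...,2]<.1)
E=[]
for v in range(140,276):
    u=np.where(m[v,120:215])[0]
    if len(u): E.append(w[v,120+u.max()])
E=np.array(E); p=np.polyfit(E[:,0],E[:,1],1); r=abs(E[:,1]-np.polyval(p,E[:,0]))<.004; p=np.polyfit(E[r,0],E[r,1],1); print('front edge slope deg',np.degrees(np.arctan(p[0])),p,r.sum())
E=[]
for u in range(20,175):
    v=np.where(m[200:300,u])[0]
    if len(v): E.append(w[200+v.max(),u])
E=np.array(E); p=np.polyfit(E[:,1],E[:,0],1); r=abs(E[:,0]-np.polyval(p,E[:,1]))<.004; p=np.polyfit(E[r,1],E[r,0],1); print('side edge slope deg',np.degrees(np.arctan(p[0])),r.sum())
crop=c['img'][240:295,170:240]; print(c['img'][267,186:212].tolist()[::4])
cv2.imwrite('pics/wcrop.png',cv2.resize(crop[:,:,::-1],None,fx=10,fy=10,interpolation=cv2.INTER_NEAREST))
for u in range(192,207,2): print(u,[round(float(x),3) for v in range(256,280) for x in [w[v,u,2]]])
E
```

```text
t 0.1 pos [0.1617 0.6035 0.2308] yang 75.0 z [-0.    -0.001 -1.   ] F [-0.3  0.2 -0.6] w 0.0857
d [-54.44 -68.61  -5.86] az 1.402
front edge slope deg -1.1030801854719294 [-0.01925476  0.14841719] 136
side edge slope deg 1.158527477937288 155
[[245, 243, 204], [240, 235, 182], [229, 222, 164], [209, 198, 144], [160, 152, 112], [56, 52, 46], [48, 46, 46]]
192 [0.0, 0.002, 0.039, 0.064, 0.063, 0.061, 0.065, 0.063, 0.063, 0.062, 0.065, 0.063, 0.063, 0.062, 0.061, 0.062, 0.064, 0.063, 0.063, 0.032, 0.034, -0.002, 0.001, -0.0]
194 [-0.002, -0.001, 0.002, 0.061, 0.061, 0.062, 0.059, 0.061, 0.059, 0.06, 0.06, 0.06, 0.061, 0.058, 0.058, 0.06, 0.06, 0.061, 0.059, 0.032, -0.001, 0.002, -0.0, -0.001]
196 [0.001, 0.001, -0.0, 0.059, 0.059, 0.06, 0.059, 0.057, 0.057, 0.056, 0.057, 0.057, 0.059, 0.06, 0.057, 0.059, 0.058, 0.058, 0.055, 0.034, -0.001, -0.003, 0.001, -0.001]
198 [0.001, 0.001, 0.002, 0.056, 0.054, 0.054, 0.055, 0.054, 0.055, 0.057, 0.055, 0.052, 0.055, 0.055, 0.049, 0.052, 0.053, 0.05, 0.053, 0.038, -0.0, -0.001, 0.001, -0.001]
200 [0.0, 0.004, -0.0, 0.051, 0.05, 0.05, 0.052, 0.052, 0.05, 0.048, 0.053, 0.049, 0.049, 0.051, 0.047, 0.048, 0.047, 0.05, 0.048, 0.038, 0.0, 0.001, 0.001, -0.0]
202 [0.001, -0.004, 0.0, -0.0, 0.046, 0.042, 0.044, 0.042, 0.044, 0.044, 0.044, 0.041, 0.043, 0.044, 0.042, 0.042, 0.044, 0.043, 0.043, 0.035, 0.003, 0.0, -0.003, -0.001]
204 [-0.001, -0.001, 0.002, 0.002, 0.031, 0.034, 0.034, 0.036, 0.035, 0.034, 0.035, 0.033, 0.03, 0.033, 0.033, 0.032, 0.032, 0.028, 0.001, -0.0, -0.001, -0.0, -0.001, -0.001]
206 [-0.001, 0.0, -0.001, 0.001, -0.001, -0.004, 0.002, 0.002, 0.0, -0.001, -0.001, -0.002, -0.003, 0.0, -0.0, 0.0, -0.001, 0.001, -0.0, -0.002, -0.001, -0.002, -0.001, 0.0]
```

View pics/wcrop.png

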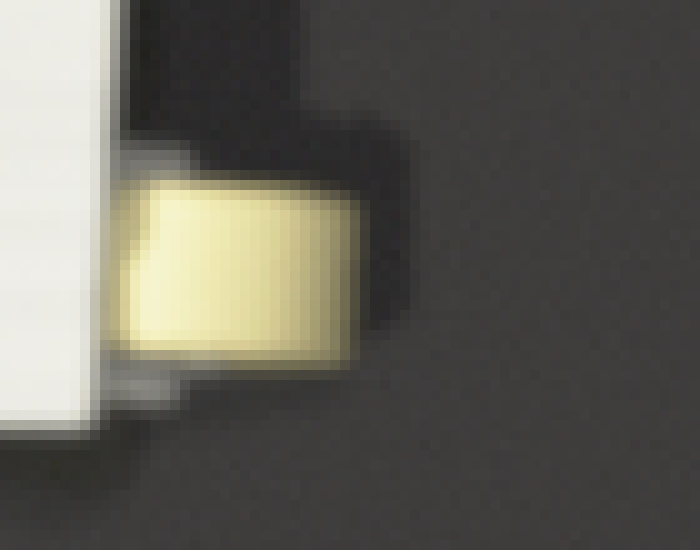

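The crop shows the wheel tread spanning about u 182-205.5 and v 258-276 in the full image. The call was refused, so I'll resend with every field in each row.

Request:
drive_tool --targets '[{"ax":0,"ay":0,"az":0,"dx":-4.6,"dy":-3.3,"dz":-0.75,"fingers":0.5},{"ax":0,"ay":0,"az":0,"dx":-4.6,"dy":-3.3,"dz":-0.75,"fingers":0.5},{"ax":0,"ay":0,"az":0,"dx":-4.6,"dy":-3.3,"dz":-0.75,"fingers":0.5},{"ax":0,"ay":0,"az":0,"dx":-4.6,"dy":-3.3,"dz":-0.75,"fingers":0.5},{"ax":0,"ay":0,"az":0,"dx":-4.6,"dy":-3.3,"dz":-0.75,"fingers":0.5},{"ax":0,"ay":0,"az":0,"dx":-4.6,"dy":-3.3,"dz":-0.75,"fingers":0.5},{"ax":0,"ay":0,"az":0,"dx":-4.6,"dy":-3.3,"dz":-0.75,"fingers":0.5},{"ax":0,"ay":0,"az":0,"dx":-4.6,"dy":-3.3,"dz":-0.75,"fingers":0.5},{"ax":0,"ay":0,"az":0.17,"dx":0,"dy":0,"dz":0,"fingers":0.5},{"ax":0,"ay":0,"az":0.17,"dx":0,"dy":0,"dz":0,"fingers":0.5}]' --newtons 20

```text
time: 1.35
tool_pos: [0.4492, 0.2526, 0.2911]
tool_rot: [[-0.82, 0.572, -0.0], [0.572, 0.82, -0.0], [0.0, -0.0, -1.0]]
wrist_force: [-0.1, 0.2, 0.4]
gripper_width: 0.0428
grip_force: 0.0
```

Run:
```python
from h import *
go([.503,-.20,.29],-5.3)
c=dict(np.load('pics/top0.npz')); w=world(c)
# wheel centre: cylinder axis direction a=(.9998,-.0197); fit y,z circle r=35
q=w[260:274,190:204].reshape(-1,3); q=q[(q[:,2]>.03)&(q[:,2]<.075)]
a=np.array([.9998,-.0197]); b=np.array([.0197,.9998])
from scipy.optimize import least_squares
f=least_squares(lambda p:np.hypot(q[:,:2]@b-p[0],q[:,2]-.035)-.035,[.14],loss='soft_l1',f_scale=.002); yb=f.x[0]
e=[ (w[v1,u,:2]@a) for u in range(192,202) for v1 in (259,274)]; e=np.array(e).reshape(-1,2)
print('axle along b',yb,'tread edges along a',e.mean(0)); ca=e.mean(0).mean(); print('wheel centre world',ca*a+yb*b)
```

```text
t 1.35 pos [0.4492 0.2526 0.2911] yang 55.1 z [-0. -0. -1.] F [-0.1  0.2  0.4] w 0.0428
d [-30.31 -34.05   0.11] az 1.054
axle along b 0.15377003502998243 tread edges along a [0.52570617 0.49796645]
wheel centre world [0.51476321 0.14365611]
```

Request:
drive_tool --targets '[{"ax":0,"ay":0,"az":0,"dx":-3.8,"dy":-4.25,"dz":0,"fingers":0.5},{"ax":0,"ay":0,"az":0,"dx":-3.8,"dy":-4.25,"dz":0,"fingers":0.5},{"ax":0,"ay":0,"az":0,"dx":-3.8,"dy":-4.25,"dz":0,"fingers":0.5},{"ax":0,"ay":0,"az":0,"dx":-3.8,"dy":-4.25,"dz":0,"fingers":0.5},{"ax":0,"ay":0,"az":0,"dx":-3.8,"dy":-4.25,"dz":0,"fingers":0.5},{"ax":0,"ay":0,"az":0,"dx":-3.8,"dy":-4.25,"dz":0,"fingers":0.5},{"ax":0,"ay":0,"az":0,"dx":-3.8,"dy":-4.25,"dz":0,"fingers":0.5},{"ax":0,"ay":0,"az":0,"dx":-3.8,"dy":-4.25,"dz":0,"fingers":0.5},{"ax":0,"ay":0,"az":0.175,"dx":0,"dy":0,"dz":0,"fingers":0.5},{"ax":0,"ay":0,"az":0.175,"dx":0,"dy":0,"dz":0,"fingers":0.5}]'

```text
time: 2.6
tool_pos: [0.5067, -0.1997, 0.2907]
tool_rot: [[-0.574, 0.819, -0.001], [0.819, 0.574, 0.001], [0.001, -0.0, -1.0]]
wrist_force: [-1.3, 0.7, -0.3]
gripper_width: 0.0427
grip_force: 0.0
```

Request:
drive_tool --targets '[{"ax":0,"ay":0,"az":0.176,"dx":0,"dy":0,"dz":0,"fingers":0.5},{"ax":0,"ay":0,"az":0.176,"dx":0,"dy":0,"dz":0,"fingers":0.5},{"ax":0,"ay":0,"az":0.176,"dx":0,"dy":0,"dz":0,"fingers":0.5},{"ax":0,"ay":0,"az":0.176,"dx":0,"dy":0,"dz":0,"fingers":0.5},{"ax":0,"ay":0,"az":0,"dx":0,"dy":0,"dz":5,"fingers":0.5},{"ax":0,"ay":0,"az":0,"dx":0,"dy":0,"dz":5,"fingers":0.5},{"ax":0,"ay":0,"az":0,"dx":0,"dy":0,"dz":5,"fingers":0.5},{"ax":0,"ay":0,"az":0,"dx":0,"dy":0,"dz":5,"fingers":0.5},{"ax":0,"ay":0,"az":0,"dx":0,"dy":0,"dz":2,"fingers":0.5},{"ax":0,"ay":0,"az":0,"dx":0,"dy":0,"dz":0,"fingers":0.5}]'

```text
time: 3.85
tool_pos: [0.5063, -0.1985, 0.0698]
tool_rot: [[0.085, 0.996, -0.003], [0.996, -0.085, 0.002], [0.001, -0.003, -1.0]]
wrist_force: [-1.1, -0.3, 0.7]
gripper_width: 0.0426
grip_force: 0.0
```

Run:
```python
from h import *
C=np.array([.5147,-.1175]); y=np.array([.095,.9955]); P=C-y*(.025+.011); go([*P,.072],-5.3)
```

```text
t 3.85 pos [ 0.5063 -0.1985  0.0698] yang -4.87 z [-0.003  0.002 -1.   ] F [-1.1 -0.3  0.7] w 0.0426
d [ 4.55  0.11 -0.21] az 0.008
```

Request:
drive_tool --targets '[{"ax":0,"ay":0,"az":0,"dx":1.3,"dy":0,"dz":0,"fingers":0.5},{"ax":0,"ay":0,"az":0,"dx":1.3,"dy":0,"dz":0,"fingers":0.5},{"ax":0,"ay":0,"az":0,"dx":1.3,"dy":0.1,"dz":0,"fingers":0.5},{"ax":0,"ay":0,"az":0,"dx":0.5,"dy":0,"dz":0,"fingers":0.5},{"ax":0,"ay":0,"az":0,"dx":0.5,"dy":0,"dz":0,"fingers":0.5},{"ax":0,"ay":0,"az":0,"dx":0.5,"dy":0,"dz":0,"fingers":0.5},{"ax":0,"ay":0,"az":0,"dx":0.5,"dy":0,"dz":0,"fingers":0.5},{"ax":0,"ay":0,"az":0,"dx":0.5,"dy":0,"dz":0,"fingers":0.5},{"ax":0,"ay":0,"az":0,"dx":0.5,"dy":0,"dz":0,"fingers":0.5},{"ax":0,"ay":0,"az":0,"dx":0.5,"dy":0,"dz":0,"fingers":0.5}]'

```text
time: 5.1
tool_pos: [0.5141, -0.1248, 0.0711]
tool_rot: [[0.085, 0.996, -0.0], [0.996, -0.085, 0.0], [0.0, -0.0, -1.0]]
wrist_force: [-0.0, 0.8, -0.0]
gripper_width: 0.0422
grip_force: 0.0
```

Run:
```python
from h import *
st(); c=snap('scene','scene1')
cv2.imwrite('pics/s1c.png',c['img'][100:340,200:520,::-1].repeat(2,0).repeat(2,1))
```

```text
t 5.1 pos [ 0.5141 -0.1248  0.0711] yang -4.87 z [-0.  0. -1.] F [-0.   0.8 -0. ] w 0.0422
```

View pics/s1c.png

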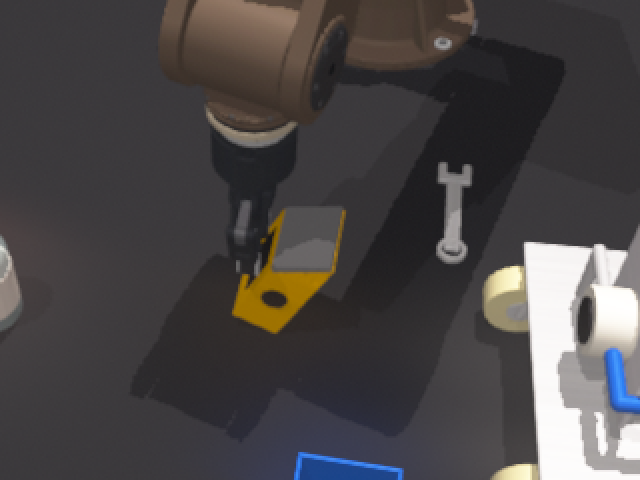

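The enlarged crop shows the chock mid-tip at about 25-30°, leaning toward the wheel, with the fingers on its back face near (250,265). I'll push a little more and then draw back.

Request:
drive_tool --targets '[{"ax":0,"ay":0,"az":0,"dx":0.4,"dy":0,"dz":0,"fingers":0.5},{"ax":0,"ay":0,"az":0,"dx":0.4,"dy":0,"dz":0,"fingers":0.5},{"ax":0,"ay":0,"az":0,"dx":0.4,"dy":0,"dz":0,"fingers":0.5},{"ax":0,"ay":0,"az":0,"dx":0,"dy":0,"dz":0,"fingers":0.5},{"ax":0,"ay":0,"az":0,"dx":0,"dy":0,"dz":0,"fingers":0.5},{"ax":0,"ay":0,"az":0,"dx":-2,"dy":0,"dz":0,"fingers":0.5},{"ax":0,"ay":0,"az":0,"dx":-4,"dy":0,"dz":0,"fingers":0.5},{"ax":0,"ay":0,"az":0,"dx":-4,"dy":0,"dz":-3,"fingers":0.5},{"ax":0,"ay":0,"az":0,"dx":-3,"dy":0,"dz":-5,"fingers":0.5},{"ax":0,"ay":0,"az":0,"dx":0,"dy":0,"dz":0,"fingers":0.5}]'

```text
time: 6.4
tool_pos: [0.5049, -0.2465, 0.1544]
tool_rot: [[0.088, 0.996, 0.005], [0.996, -0.088, -0.004], [-0.003, 0.006, -1.0]]
wrist_force: [-0.8, -0.3, -0.1]
gripper_width: 0.0426
grip_force: 0.0
```

```bash
cat >> h.py <<'E'
def chock(c,u0=200,u1=345,v0=220,v1=310,zl=.035,zh=.062):
    w=world(c); q=w[v0:v1,u0:u1].reshape(-1,3); q=q[(q[:,2]>zl)&(q[:,2]<zh)&(q[:,1]<.105)]
    r=cv2.minAreaRect((q[:,:2]*1000).astype(np.float32)); print('top face',len(q),np.round(np.percentile(q,[1,50,99],axis=0),4).tolist(),np.round(r[0],1),np.round(r[1],1),round(r[2],2))
    q=w[v0:v1,u0:u1].reshape(-1,3); q=q[(q[:,2]>.008)&(q[:,2]<zh)&(q[:,1]<.105)]
    r=cv2.minAreaRect((q[:,:2]*1000).astype(np.float32)); print('all',len(q),np.round(np.percentile(q,[1,50,99],axis=0),4).tolist(),np.round(r[0],1),np.round(r[1],1),round(r[2],2))
E
python3 - <<'E'
from h import *
st(); c=snap('top','top1'); chock(c)
cv2.imwrite('pics/t1c.png',c['img'][190:350,150:400,::-1].repeat(3,0).repeat(3,1))
E
```

```text
t 6.4 pos [ 0.5049 -0.2465  0.1544] yang -5.04 z [ 0.005 -0.004 -1.   ] F [-0.8 -0.3 -0.1] w 0.0426
top face 2279 [[0.4812, -0.0913, 0.037], [0.5217, -0.0427, 0.0501], [0.5619, 0.009, 0.0537]] [521.8 -40.2] [102.8  80.9] 84.9
all 2688 [[0.4793, -0.0926, 0.0095], [0.5218, -0.0354, 0.0497], [0.5637, 0.0314, 0.0536]] [4.972e+02 3.000e-01] [179.3 137.1] 84.98
```

View pics/t1c.png

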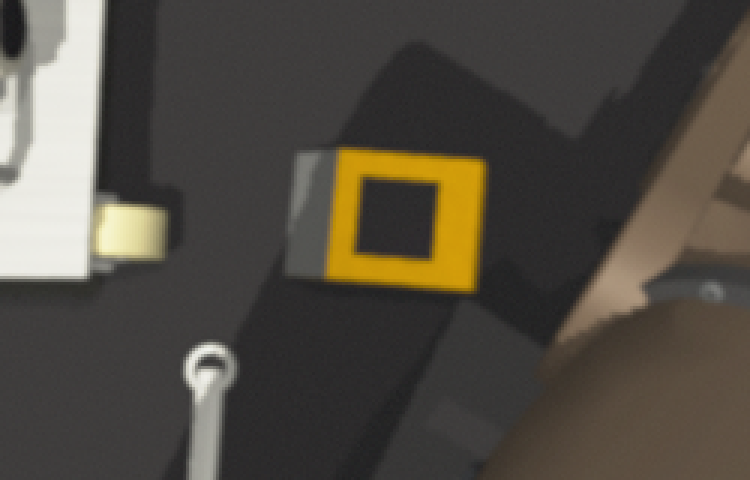

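The chock lies flat on its long underside. Its grey ramp, at (310,215) in the crop, faces the wheel at (135,230). Compared with the wheel line it is yawed about 4° and sits about 11 mm toward +x. I'll square it with a flat two-finger push on its +x side.

Request:
drive_tool --targets '[{"ax":0,"ay":0,"az":0,"dx":5.3,"dy":2.2,"dz":0,"fingers":0.8},{"ax":0,"ay":0,"az":0,"dx":5.3,"dy":2.2,"dz":0,"fingers":0.8},{"ax":0,"ay":0,"az":0,"dx":5.3,"dy":2.2,"dz":0,"fingers":0.8},{"ax":0,"ay":0,"az":0,"dx":5.3,"dy":2.2,"dz":0,"fingers":0.8},{"ax":0,"ay":0,"az":0.17,"dx":0,"dy":0,"dz":0,"fingers":0.8},{"ax":0,"ay":0,"az":0.17,"dx":0,"dy":0,"dz":0,"fingers":0.8},{"ax":0,"ay":0,"az":0.17,"dx":0,"dy":0,"dz":0,"fingers":0.8},{"ax":0,"ay":0,"az":0.17,"dx":0,"dy":0,"dz":0,"fingers":0.8},{"ax":0,"ay":0,"az":0.17,"dx":0,"dy":0,"dz":0,"fingers":0.8},{"ax":0,"ay":0,"az":0.17,"dx":0,"dy":0,"dz":0,"fingers":0.8}]'

```text
time: 7.7
tool_pos: [0.6093, -0.0389, 0.1499]
tool_rot: [[0.896, 0.445, -0.002], [0.445, -0.896, 0.0], [-0.002, -0.001, -1.0]]
wrist_force: [-0.6, 0.2, 0.1]
gripper_width: 0.0681
grip_force: 0.0
```

Run:
```python
from h import *
go([.61,-.042,.012],-91.13)
```

```text
t 7.7 pos [ 0.6093 -0.0389  0.1499] yang -63.61 z [-0.002  0.    -1.   ] F [-0.6  0.2  0.1] w 0.0681
d [-0.05  0.33 13.79] az 0.48
```

Request:
drive_tool --targets '[{"ax":0,"ay":0,"az":0.16,"dx":0,"dy":0.33,"dz":0,"fingers":0.8},{"ax":0,"ay":0,"az":0.16,"dx":0,"dy":0,"dz":0,"fingers":0.8},{"ax":0,"ay":0,"az":0.16,"dx":0,"dy":0,"dz":0,"fingers":0.8},{"ax":0,"ay":0,"az":0,"dx":0,"dy":0,"dz":5,"fingers":0.8},{"ax":0,"ay":0,"az":0,"dx":0,"dy":0,"dz":5,"fingers":0.8},{"ax":0,"ay":0,"az":0,"dx":0,"dy":0,"dz":2.5,"fingers":0.8},{"ax":0,"ay":0,"az":0,"dx":0,"dy":0,"dz":1.2,"fingers":0.8},{"ax":0,"ay":0,"az":0,"dx":0,"dy":0,"dz":0,"fingers":0.8},{"ax":0,"ay":0,"az":0,"dx":0,"dy":0,"dz":0,"fingers":0.8},{"ax":0,"ay":0,"az":0,"dx":0,"dy":0,"dz":0,"fingers":0.8}]'

```text
time: 8.95
tool_pos: [0.6118, -0.0421, 0.0153]
tool_rot: [[1.0, -0.014, 0.002], [-0.014, -1.0, -0.0], [0.002, 0.0, -1.0]]
wrist_force: [0.3, -0.2, 0.0]
gripper_width: 0.0682
grip_force: 0.0
```

Run:
```python
from h import *
# skid line x at tool y=-.042
x=.5148+.0197*(-.042-.1437); print('line x',x); go([x+.040+.011,-.042,.013],-91.13)
```

```text
line x 0.5111417100000001
t 8.95 pos [ 0.6118 -0.0421  0.0153] yang -90.81 z [ 0.002 -0.    -1.   ] F [ 0.3 -0.2  0. ] w 0.0682
d [-4.97  0.06  0.23] az 0.006
```

Request:
drive_tool --targets '[{"ax":0,"ay":0,"az":0.006,"dx":-1.2,"dy":0,"dz":0.2,"fingers":0.8},{"ax":0,"ay":0,"az":0,"dx":-1.2,"dy":0,"dz":0,"fingers":0.8},{"ax":0,"ay":0,"az":0,"dx":-0.5,"dy":0,"dz":0,"fingers":0.8},{"ax":0,"ay":0,"az":0,"dx":-0.4,"dy":0,"dz":0,"fingers":0.8},{"ax":0,"ay":0,"az":0,"dx":-0.4,"dy":0,"dz":0,"fingers":0.8},{"ax":0,"ay":0,"az":0,"dx":-0.4,"dy":0,"dz":0,"fingers":0.8},{"ax":0,"ay":0,"az":0,"dx":-0.4,"dy":0,"dz":0,"fingers":0.8},{"ax":0,"ay":0,"az":0,"dx":-0.4,"dy":0,"dz":0,"fingers":0.8},{"ax":0,"ay":0,"az":0,"dx":0,"dy":0,"dz":0,"fingers":0.8},{"ax":0,"ay":0,"az":0,"dx":0,"dy":0,"dz":0,"fingers":0.8}]'

```text
time: 10.2
tool_pos: [0.5621, -0.0411, 0.0122]
tool_rot: [[1.0, -0.02, -0.001], [-0.02, -1.0, 0.0], [-0.001, -0.0, -1.0]]
wrist_force: [0.2, -0.3, 0.7]
gripper_width: 0.0684
grip_force: 0.0
```

Run:
```python
from h import *
st(); c=snap('top','top2')
cv2.imwrite('pics/t2c.png',c['img'][190:350,150:400,::-1].repeat(3,0).repeat(3,1))
```

```text
t 10.2 pos [ 0.5621 -0.0411  0.0122] yang -91.15 z [-0.001  0.    -1.   ] F [ 0.2 -0.3  0.7] w 0.0684
```

View pics/t2c.png

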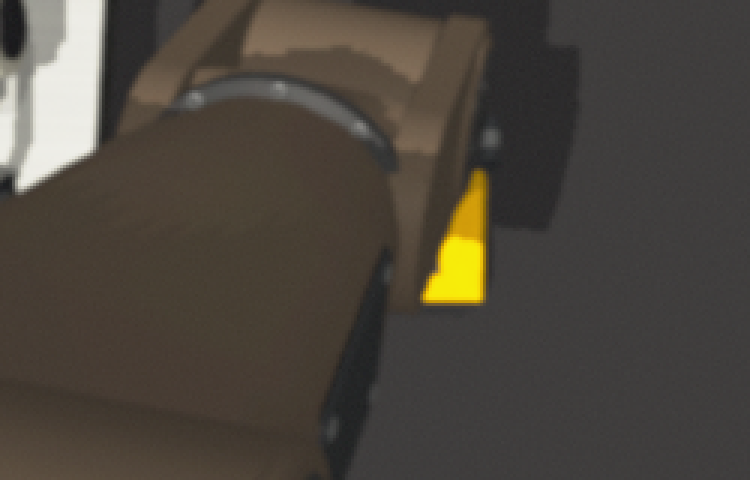

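The arm covers most of the chock. Its visible blunt-end corner, at (485,300) in the crop, now looks square. I'll retreat and go round behind it.

Request:
drive_tool --targets '[{"ax":0,"ay":0,"az":0,"dx":1.5,"dy":0,"dz":0,"fingers":0.8},{"ax":0,"ay":0,"az":0,"dx":1,"dy":0,"dz":-5,"fingers":0.8},{"ax":0,"ay":0,"az":0,"dx":0,"dy":0,"dz":-5,"fingers":0.6},{"ax":0,"ay":0,"az":0,"dx":-2.5,"dy":5.3,"dz":0,"fingers":0.5},{"ax":0,"ay":0,"az":0,"dx":-2.5,"dy":5.3,"dz":0,"fingers":0.5},{"ax":0,"ay":0,"az":0,"dx":-2.5,"dy":5.3,"dz":0,"fingers":0.5},{"ax":0,"ay":0,"az":-0.174,"dx":0,"dy":0,"dz":0,"fingers":0.5},{"ax":0,"ay":0,"az":-0.174,"dx":0,"dy":0,"dz":0,"fingers":0.5},{"ax":0,"ay":0,"az":-0.174,"dx":0,"dy":0,"dz":0,"fingers":0.5},{"ax":0,"ay":0,"az":-0.174,"dx":0,"dy":0,"dz":0,"fingers":0.5}]'

```text
time: 11.5
tool_pos: [0.509, -0.199, 0.1122]
tool_rot: [[0.777, 0.63, -0.0], [0.63, -0.777, 0.0], [-0.0, -0.001, -1.0]]
wrist_force: [0.1, -0.2, -0.5]
gripper_width: 0.0426
grip_force: 0.0
```

Request:
drive_tool --targets '[{"ax":0,"ay":0,"az":-0.174,"dx":0,"dy":0,"dz":0,"fingers":0.5},{"ax":0,"ay":0,"az":-0.174,"dx":0,"dy":0,"dz":0,"fingers":0.5},{"ax":0,"ay":0,"az":-0.174,"dx":0,"dy":0,"dz":0,"fingers":0.5},{"ax":0,"ay":0,"az":-0.174,"dx":0,"dy":0,"dz":0,"fingers":0.5},{"ax":0,"ay":0,"az":-0.174,"dx":0,"dy":0,"dz":0,"fingers":0.5},{"ax":0,"ay":0,"az":0,"dx":0,"dy":0,"dz":0,"fingers":0.5},{"ax":0,"ay":0,"az":0,"dx":0,"dy":0,"dz":0,"fingers":0.5},{"ax":0,"ay":0,"az":0,"dx":0,"dy":0,"dz":0,"fingers":0.5},{"ax":0,"ay":0,"az":0,"dx":0,"dy":0,"dz":0,"fingers":0.5},{"ax":0,"ay":0,"az":0,"dx":0,"dy":0,"dz":0,"fingers":0.5}]'

```text
time: 12.75
tool_pos: [0.5092, -0.199, 0.1123]
tool_rot: [[0.026, 1.0, 0.0], [1.0, -0.026, 0.0], [0.0, 0.0, -1.0]]
wrist_force: [0.8, 0.2, 0.0]
gripper_width: 0.0429
grip_force: 0.0
```

Run:
```python
from h import *
go([.508,-.165,.014],-1.13); c=snap('top','top3'); chock(c)
```

```text
t 12.75 pos [ 0.5092 -0.199   0.1123] yang -1.46 z [ 0.  0. -1.] F [0.8 0.2 0. ] w 0.0429
d [ 3.4  -0.21  9.83] az -0.006
top face 2152 [[0.4723, -0.0932, 0.0366], [0.5144, -0.0413, 0.0501], [0.5518, 0.0063, 0.0537]] [512.1 -42.8] [103.   80.2] 88.69
all 2535 [[0.472, -0.0932, 0.0089], [0.5139, -0.0336, 0.0497], [0.5519, 0.0285, 0.0536]] [505.8   3.8] [103.6 213.5] 14.8
```

The chock is now square: yaw 88.7° against the skid's 88.9°, and 1 mm off the wheel line. I'll drop behind the blunt end and push.

Request:
drive_tool --targets '[{"ax":0,"ay":0,"az":-0.006,"dx":1.7,"dy":0,"dz":4.5,"fingers":0.5},{"ax":0,"ay":0,"az":0,"dx":1.7,"dy":0,"dz":4,"fingers":0.5},{"ax":0,"ay":0,"az":0,"dx":0,"dy":0,"dz":1.3,"fingers":0.5},{"ax":0,"ay":0,"az":0,"dx":2,"dy":0,"dz":0,"fingers":0.5},{"ax":0,"ay":0,"az":0,"dx":2,"dy":0,"dz":0,"fingers":0.5},{"ax":0,"ay":0,"az":0,"dx":1,"dy":0,"dz":0,"fingers":0.5},{"ax":0,"ay":0,"az":0,"dx":0.5,"dy":0,"dz":0,"fingers":0.5},{"ax":0,"ay":0,"az":0,"dx":0.5,"dy":0,"dz":0,"fingers":0.5},{"ax":0,"ay":0,"az":0,"dx":0.5,"dy":0,"dz":0,"fingers":0.5},{"ax":0,"ay":0,"az":0,"dx":0.5,"dy":0,"dz":0,"fingers":0.5}]'

```text
time: 14.05
tool_pos: [0.5118, -0.0955, 0.0147]
tool_rot: [[0.019, 1.0, 0.001], [1.0, -0.019, -0.001], [-0.001, 0.001, -1.0]]
wrist_force: [-0.1, -5.4, 4.1]
gripper_width: 0.0424
grip_force: 2.7
```

Run:
```python
from h import *
go([.5148-.0197*(.1437+.0133),-.0133,.014],-1.13)
```

```text
t 14.05 pos [ 0.5118 -0.0955  0.0147] yang -1.12 z [ 0.001 -0.001 -1.   ] F [-0.1 -5.4  4.1] w 0.0424
d [ 8.22 -0.17  0.06] az 0.0
```

Request:
drive_tool --targets '[{"ax":0,"ay":0,"az":0,"dx":0.8,"dy":0,"dz":0,"fingers":0.5},{"ax":0,"ay":0,"az":0,"dx":0.8,"dy":0,"dz":0,"fingers":0.5},{"ax":0,"ay":0,"az":0,"dx":0.8,"dy":0,"dz":0,"fingers":0.5},{"ax":0,"ay":0,"az":0,"dx":0.8,"dy":0,"dz":0,"fingers":0.5},{"ax":0,"ay":0,"az":0,"dx":0.8,"dy":0,"dz":0,"fingers":0.5},{"ax":0,"ay":0,"az":0,"dx":0.8,"dy":0,"dz":0,"fingers":0.5},{"ax":0,"ay":0,"az":0,"dx":0.8,"dy":0,"dz":0,"fingers":0.5},{"ax":0,"ay":0,"az":0,"dx":0.8,"dy":0,"dz":0,"fingers":0.5},{"ax":0,"ay":0,"az":0,"dx":0.5,"dy":0,"dz":0,"fingers":0.5},{"ax":0,"ay":0,"az":0,"dx":0.3,"dy":0,"dz":0,"fingers":0.5}]'

```text
time: 15.3
tool_pos: [0.5129, -0.0231, 0.0144]
tool_rot: [[0.019, 1.0, 0.0], [1.0, -0.019, -0.0], [-0.0, 0.0, -1.0]]
wrist_force: [-0.1, -5.6, 3.5]
gripper_width: 0.0426
grip_force: 2.5
```

Run:
```python
from h import *
st(); c=snap('top','top4'); w=world(c)
c0=dict(np.load('pics/top0.npz'))
cv2.imwrite('pics/t4c.png',cv2.resize(c['img'][220:300,150:300,::-1],None,fx=5,fy=5,interpolation=cv2.INTER_CUBIC))
```

```text
t 15.3 pos [ 0.5129 -0.0231  0.0144] yang -1.1 z [ 0. -0. -1.] F [-0.1 -5.6  3.5] w 0.0426
```

View pics/t4c.png

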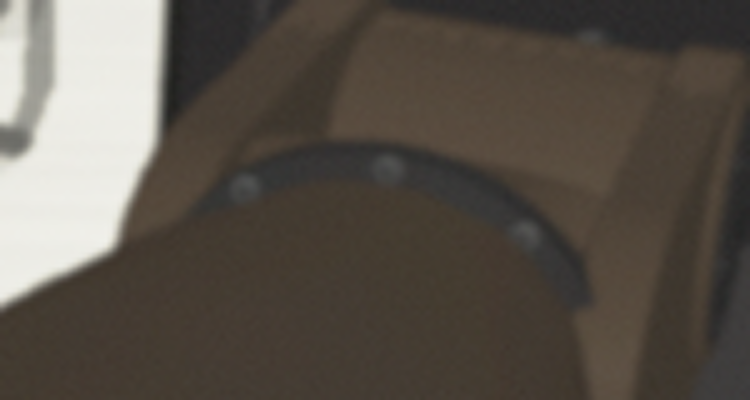

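The arm hides the contact from the top camera, so I'll close in slowly and watch the force (5.6 N while sliding).

Request:
drive_tool --targets '[{"ax":0,"ay":0,"az":0,"dx":0.2,"dy":0,"dz":0,"fingers":0.5},{"ax":0,"ay":0,"az":0,"dx":0.1,"dy":0,"dz":0,"fingers":0.5},{"ax":0,"ay":0,"az":0,"dx":0.1,"dy":0,"dz":0,"fingers":0.5},{"ax":0,"ay":0,"az":0,"dx":0.1,"dy":0,"dz":0,"fingers":0.5},{"ax":0,"ay":0,"az":0,"dx":0.1,"dy":0,"dz":0,"fingers":0.5},{"ax":0,"ay":0,"az":0,"dx":0,"dy":0,"dz":0,"fingers":0.5},{"ax":0,"ay":0,"az":0,"dx":0,"dy":0,"dz":0,"fingers":0.5},{"ax":0,"ay":0,"az":0,"dx":0,"dy":0,"dz":0,"fingers":0.5},{"ax":0,"ay":0,"az":0,"dx":0,"dy":0,"dz":0,"fingers":0.5},{"ax":0,"ay":0,"az":0,"dx":0,"dy":0,"dz":0,"fingers":0.5}]'

```text
time: 16.6
tool_pos: [0.5128, -0.0171, 0.0143]
tool_rot: [[0.019, 1.0, 0.0], [1.0, -0.019, 0.0], [0.0, 0.0, -1.0]]
wrist_force: [0.4, -4.1, 3.0]
gripper_width: 0.0426
grip_force: 2.4
```

Run:
```python
from h import *
st(); c=snap('scene','scene5')
cv2.imwrite('pics/s5c.png',cv2.resize(c['img'][200:300,340:500,::-1],None,fx=5,fy=5,interpolation=cv2.INTER_CUBIC))
```

```text
t 16.6 pos [ 0.5128 -0.0171  0.0143] yang -1.09 z [ 0.  0. -1.] F [ 0.4 -4.1  3. ] w 0.0426
```

View pics/s5c.png

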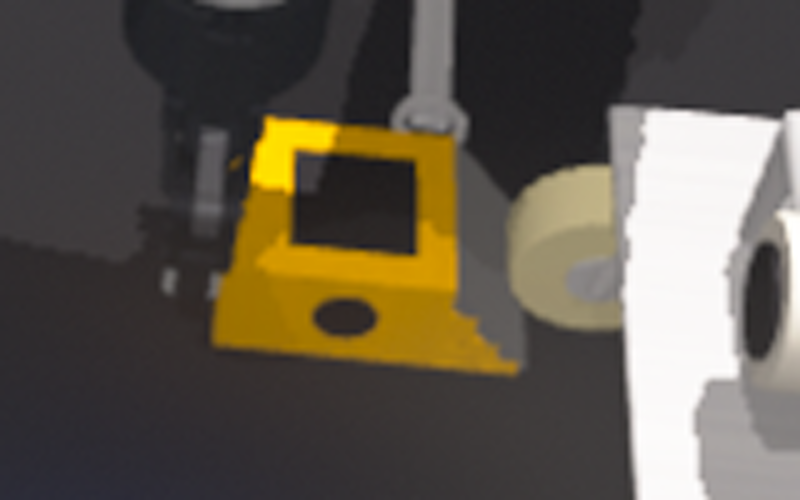

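The enlarged scene view shows the chock flat and in line with the wheel at (560,245). Its ramp's lower edge, at (520,350), is just reaching the tread. I'll work out the remaining gap from depth.

```bash
cat > gap.py <<'E'
from h import *
from scipy.optimize import least_squares
import sys
a=np.array([.9998,-.0197]); b=np.array([.0197,.9998])
def wheel(n,u0,u1,v0,v1):
    w=world(dict(np.load(f'pics/{n}.npz'))); q=w[v0:v1,u0:u1].reshape(-1,3)
    s=q[:,:2]@a; t=q[:,:2]@b
    k=(q[:,2]>.03)&(q[:,2]<.073)&(s>.500)&(s<.524)&(t>.112)&(t<.150)
    f=least_squares(lambda p:np.hypot(t[k]-p[0],q[k,2]-.035)-.035,[.153],loss='soft_l1',f_scale=.002); print(n,'axle t',round(f.x[0],4),k.sum())
def edge(n):
    w=world(dict(np.load(f'pics/{n}.npz'))); R=w[:,140:470].reshape(-1,3); k=(abs(R[:,2]-.035)<.02); q=R[k]; s=q[:,:2]@a;t=q[:,:2]@b
    # ramp surface: points between, in chock lane, fit ramp line with known slope: height h=(toe_t-t)*50/35
    k=(s>.475)&(s<.548)&(q[:,2]>.008)&(q[:,2]<.042)&(t>.03)&(t<.125)
    toe=t[k]+q[k,2]*35/50; print(n,'toe t',round(np.median(toe),4),k.sum(),np.round(np.percentile(toe,[10,90]),4))
    k=(s>.47)&(s<.56)&(q[:,2]>.046)&(t<.11); print('top t range',np.round(np.percentile(t[k],[1,99]),4),'s',np.round(np.percentile(s[k],[1,99]),4))
E
python3 - <<'E'
from gap import *
wheel('scene0',430,480,225,270); wheel('scene5',430,480,225,270); edge('scene5'); wheel('top0',184,212,255,280); edge('top3')
E
```

```text
scene0 axle t 0.153 265
scene5 axle t 0.1532 280
scene5 toe t 0.1298 285 [0.1272 0.1404]
top t range [0.0079 0.0947] s [0.4713 0.5506]
top0 axle t 0.1538 271
top3 toe t 0.0451 82 [0.0431 0.1468]
top t range [-0.3505  0.0077] s [0.4741 0.5525]
```

Request:
drive_tool --targets '[{"ax":0,"ay":0,"az":0,"dx":0.05,"dy":0,"dz":0,"fingers":0.5},{"ax":0,"ay":0,"az":0,"dx":0.05,"dy":0,"dz":0,"fingers":0.5},{"ax":0,"ay":0,"az":0,"dx":0.05,"dy":0,"dz":0,"fingers":0.5},{"ax":0,"ay":0,"az":0,"dx":0.05,"dy":0,"dz":0,"fingers":0.5},{"ax":0,"ay":0,"az":0,"dx":0,"dy":0,"dz":0,"fingers":0.5},{"ax":0,"ay":0,"az":0,"dx":0,"dy":0,"dz":0,"fingers":0.5},{"ax":0,"ay":0,"az":0,"dx":0,"dy":0,"dz":0,"fingers":0.5},{"ax":0,"ay":0,"az":0,"dx":0,"dy":0,"dz":0,"fingers":0.5},{"ax":0,"ay":0,"az":0,"dx":0,"dy":0,"dz":0,"fingers":0.5},{"ax":0,"ay":0,"az":0,"dx":0,"dy":0,"dz":0,"fingers":0.5}]'

```text
time: 17.9
tool_pos: [0.5127, -0.015, 0.0142]
tool_rot: [[0.019, 1.0, -0.0], [1.0, -0.019, 0.0], [0.0, -0.0, -1.0]]
wrist_force: [0.5, -0.9, -1.3]
gripper_width: 0.0428
grip_force: 0.3
```

Request:
drive_tool --targets '[{"ax":0,"ay":0,"az":0,"dx":0.01,"dy":0,"dz":0,"fingers":0.5},{"ax":0,"ay":0,"az":0,"dx":0.01,"dy":0,"dz":0,"fingers":0.5},{"ax":0,"ay":0,"az":0,"dx":0.01,"dy":0,"dz":0,"fingers":0.5},{"ax":0,"ay":0,"az":0,"dx":0.01,"dy":0,"dz":0,"fingers":0.5},{"ax":0,"ay":0,"az":0,"dx":0.01,"dy":0,"dz":0,"fingers":0.5},{"ax":0,"ay":0,"az":0,"dx":0.01,"dy":0,"dz":0,"fingers":0.5},{"ax":0,"ay":0,"az":0,"dx":0.01,"dy":0,"dz":0,"fingers":0.5},{"ax":0,"ay":0,"az":0,"dx":0.01,"dy":0,"dz":0,"fingers":0.5},{"ax":0,"ay":0,"az":0,"dx":0.01,"dy":0,"dz":0,"fingers":0.5},{"ax":0,"ay":0,"az":0,"dx":0.01,"dy":0,"dz":0,"fingers":0.5}]'

```text
time: 19.15
tool_pos: [0.5128, -0.0142, 0.0143]
tool_rot: [[0.019, 1.0, 0.0], [1.0, -0.019, -0.0], [-0.0, 0.0, -1.0]]
wrist_force: [-1.1, -5.4, -1.5]
gripper_width: 0.0427
grip_force: 2.8
```

Run:
```python
from gap import *
st(); snap('scene','scene6'); wheel('scene6',430,480,225,270); edge('scene6')
```

```text
t 19.15 pos [ 0.5128 -0.0142  0.0143] yang -1.08 z [ 0. -0. -1.] F [-1.1 -5.4 -1.5] w 0.0427
scene6 axle t 0.1532 271
scene6 toe t 0.1326 266 [0.13   0.1405]
top t range [0.0114 0.098 ] s [0.471  0.5511]
```

Request:
drive_tool --targets '[{"ax":0,"ay":0,"az":0,"dx":0.01,"dy":0,"dz":0,"fingers":0.5},{"ax":0,"ay":0,"az":0,"dx":0.01,"dy":0,"dz":0,"fingers":0.5},{"ax":0,"ay":0,"az":0,"dx":0.01,"dy":0,"dz":0,"fingers":0.5},{"ax":0,"ay":0,"az":0,"dx":0.01,"dy":0,"dz":0,"fingers":0.5},{"ax":0,"ay":0,"az":0,"dx":0.01,"dy":0,"dz":0,"fingers":0.5},{"ax":0,"ay":0,"az":0,"dx":0.01,"dy":0,"dz":0,"fingers":0.5},{"ax":0,"ay":0,"az":0,"dx":0.01,"dy":0,"dz":0,"fingers":0.5},{"ax":0,"ay":0,"az":0,"dx":0.01,"dy":0,"dz":0,"fingers":0.5},{"ax":0,"ay":0,"az":0,"dx":0.01,"dy":0,"dz":0,"fingers":0.5},{"ax":0,"ay":0,"az":0,"dx":0.01,"dy":0,"dz":0,"fingers":0.5}]'

```text
time: 20.45
tool_pos: [0.513, -0.014, 0.0144]
tool_rot: [[0.019, 1.0, 0.0], [1.0, -0.019, -0.001], [-0.001, 0.0, -1.0]]
wrist_force: [-2.1, -12.9, 0.2]
gripper_width: 0.0428
grip_force: 6.6
```

Run:
```python
from gap import *
st(); snap('scene','scene7'); wheel('scene7',430,480,225,270); edge('scene7')
```

```text
t 20.45 pos [ 0.513  -0.014   0.0144] yang -1.08 z [ 0.    -0.001 -1.   ] F [ -2.1 -12.9   0.2] w 0.0428
scene7 axle t 0.1534 282
scene7 toe t 0.1328 256 [0.1308 0.1406]
top t range [0.0118 0.0984] s [0.471  0.5506]
```

The force jumped to 12.9 N while the tool moved only 0.2 mm, and the wheel hasn't moved, so the ramp is snug. I'll draw straight back.

Request:
drive_tool --targets '[{"ax":0,"ay":0,"az":0,"dx":-0.1,"dy":0,"dz":0,"fingers":0.5},{"ax":0,"ay":0,"az":0,"dx":-0.3,"dy":0,"dz":0,"fingers":0.5},{"ax":0,"ay":0,"az":0,"dx":-2,"dy":0,"dz":0,"fingers":0.5},{"ax":0,"ay":0,"az":0,"dx":-4,"dy":0,"dz":0,"fingers":0.5},{"ax":0,"ay":0,"az":0,"dx":-5,"dy":0,"dz":-2,"fingers":0.5},{"ax":0,"ay":0,"az":0,"dx":-4,"dy":0,"dz":-5,"fingers":0.5},{"ax":0,"ay":0,"az":0,"dx":-2,"dy":0,"dz":-5,"fingers":0.5},{"ax":0,"ay":0,"az":0,"dx":0,"dy":0,"dz":0,"fingers":0.5},{"ax":0,"ay":0,"az":0,"dx":0,"dy":0,"dz":0,"fingers":0.5},{"ax":0,"ay":0,"az":0,"dx":0,"dy":0,"dz":0,"fingers":0.5}]'

```text
time: 21.75
tool_pos: [0.5091, -0.1852, 0.1318]
tool_rot: [[0.018, 1.0, -0.002], [1.0, -0.018, 0.001], [0.001, -0.002, -1.0]]
wrist_force: [0.1, -0.2, 0.2]
gripper_width: 0.0426
grip_force: 0.0
```

Run:
```python
from gap import *
st(); snap('scene','scene8'); wheel('scene8',430,480,225,270); edge('scene8')
c=snap('top','top8'); wheel('top8',184,212,255,280); edge('top8'); chock(c,200,300)
cv2.imwrite('pics/t8c.png',cv2.resize(c['img'][220:310,150:300,::-1],None,fx=5,fy=5,interpolation=cv2.INTER_CUBIC))
```

```text
t 21.75 pos [ 0.5091 -0.1852  0.1318] yang -1.04 z [-0.002  0.001 -1.   ] F [ 0.1 -0.2  0.2] w 0.0426
scene8 axle t 0.153 275
scene8 toe t 0.1327 273 [0.1248 0.1412]
top t range [0.006  0.0985] s [0.4709 0.5508]
top8 axle t 0.1538 276
top8 toe t 0.1346 289 [0.1333 0.1415]
top t range [-0.3514  0.0995] s [0.4732 0.552 ]
top face 2287 [[0.4742, -0.0024, 0.0366], [0.5131, 0.0453, 0.0501], [0.5528, 0.098, 0.0538]] [513.1  48.5] [103.   80.6] 89.15
all 2481 [[0.4728, -0.0028, 0.0106], [0.513, 0.0452, 0.0499], [0.5527, 0.1028, 0.0538]] [493.9  51.4] [108.3 119.2] 89.15
```

View pics/t8c.png

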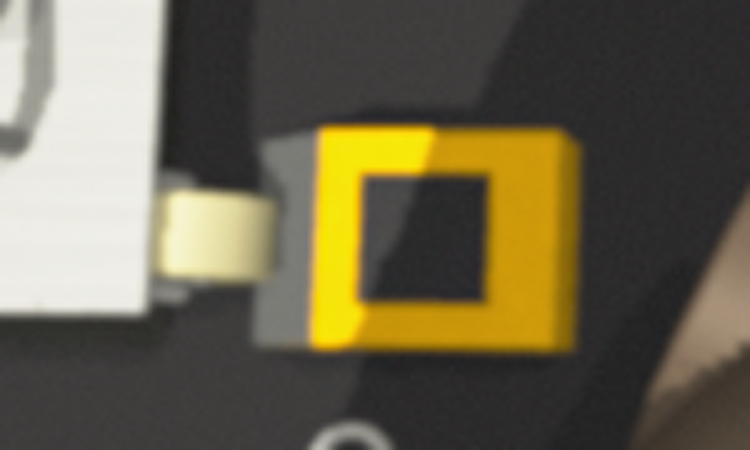

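The top view shows the ramp, at (285,240) in the crop, touching the wheel at (215,235). The chock is square (89.15° against 88.9°) and centred to within about 1 mm, and the skid hasn't moved. I'm handing it in.

```bash
python3 -c "
from bench import finish_job; print(finish_job())"
```

```text
the job is handed in; nothing more can be done
None
```

The chock is tipped over and lies flat, square and centred, with its ramp snug against the wheel; the skid did not measurably roll, the bottle, bin and wrench were left alone, and the job was handed in at about 22 s of the allowed 40 s.

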